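# Latch a clock movement and raise its stand with a wedge

## Task

On the movement stand, first swing the latch bar over the clock movement until it is fully home in its forked catch. Then take the loose steel wedge by its upright grip, set it flat on the stand's base and slide it, thin end first, under the front edge of the tilting plate until that edge has just come up off its rests, by about 4 mm (2 to 6 mm). Finish while holding the wedge there under the plate, and leave the other things on the bench alone.

Things in the scene. Friction and masses are not known exactly. Their poses are not given: they have to be found in the camera images.
- base: Fixed grey steel base of the movement stand: slab 10 mm thick, x = -180 to 90, y = -85 to 85 mm of its frame; origin on the table, x away from the robot, z up. From x = -180 to -70 it is a bare flat apron (top z = 10) before the tilting plate. Two rest blocks 20 x 20 mm under the plate's front corners (centres x = -55, y = +-60) leave a gap 100 mm wide between them.
- tilt (a joint): Tilt of the plate about its hinge along y at the rear of the base (base frame x = 75, z = 24 mm). 0 = lying on its rests; grows as the front edge rises: 145 mm from the hinge, so 0.0276 rad is 4 mm of lift. Only its own weight keeps it down; it takes about 3 to 6 N at the front edge to raise it.
- plate: Aluminium tilting plate, 140 deep (x) x 150 wide x 8 mm, hinged at its rear, a round clock movement 84 mm across on its middle (top 32 mm above the plate's underside). Origin: middle of the lower front edge, facing the robot; x points to the hinge, z up. At rest the origin is at (-70, 0, 20) mm of the base frame: the gap under the edge, above the slab, is 10 mm high.
- latch (a joint): Angle of the latch bar about its upright post (base frame x = 0, y = 60 mm): 0 = home in the catch, a hard stop, the bar lying across the plate along its y; grows as the bar swings out to the front, 1.6 = pointing to the front (-x). Stays where left; about 0.3 N at the pin moves it. The forked catch stands at base x = 0, y = -60 mm, its top 78 mm above the table.
- latch_hinge (a point): Point on the pivot axis of the latch bar, at the level of the bar's top (71 mm above the table). Its axes turn with the bar: the bar runs to its -y.
- latch_pin (a point): Point on the round upright steel pin (14 mm diameter) at the end of the latch bar, 145 mm from the pivot axis. The pin stands 55 mm above the bar's top; this point is 35 mm above the bar's top, 20 mm below the pin's top, 106 mm above the table. When closed, the pin stands beyond the catch, past the plate's side (base x = 0, y = -85 mm).
- wedge: Loose steel wedge, 105 long, 24 mm wide, 0.25 kg, flat on the table. At its thick end an upright grip block 20 (x) x 24 (y) x 50 mm high. Origin: underside, below the middle of the grip block; x points to the thin end, z up. The slope falls from x = 10 (21 high) to the tip at x = 95 mm (4 high), 1 in 5: it meets the plate's edge when the tip is 30 mm under it; 50 mm gives 4 mm of lift.
- loupe: Black eye loupe standing on the bench, 34 mm diameter, 29 mm high; bystander. Origin: centre of its underside.
- bench_block: Flat steel bench block 60 x 60 x 22 mm; bystander. Origin: centre of its underside.
- jar: Amber glass jar, 52 mm diameter, 55 mm high, white cap; bystander. Origin: centre of its underside.
- screwdriver: Small screwdriver 130 mm long lying on the bench; bystander. Origin: near its middle, on the underside.
- weight: Brass clock weight with a knob, 44 mm diameter, 52 mm high; bystander. Origin: centre of its underside.
- dome: Glass dust dome with a ball knob, 110 mm diameter, 78 mm high; bystander. Origin: centre of its underside.

How it is judged:
By the outcome, as a careful person would: the job done as asked, in the order asked, and still so for the second after the job is handed in, while the arm keeps its last pose, push and grip.
It also fails if it takes over 54 s, if anything falls off the work surface, if the arm or the gripper's body presses on something with over 40 N, if the wrist force passes 120 N, or if a joint passes its speed limit or range.

## Robot

A 6-joint arm with a two-finger parallel gripper is mounted at the origin on the work surface. World frame = base frame: x ahead of the robot, y to its left, z up, the work surface at z = 0. Lengths are in m, angles in rad, forces in N, time in s.
With the tool pointing down it reaches from about 0.3 to 0.775 m from the base axis. Payload 14.6 kg.
Tool frame: the origin (TCP) lies at the very end of the fingers, on their centre line; the grasp point (between the pads) lies 19 mm behind it; z points along the fingers, y is the line along which they close (so a half turn about z gives the same grasp; the last joint's range is limited). The gripper opens to 94 mm and grips with 3 to 60 N. Pads are 16 mm wide; open, the fingers measure 119 mm over their backs; the gripper's body (75 mm by 177 mm) begins 78 mm behind the grasp point.
Start: joints at [1.178, 0.3, 1.521, -0, 1.321, -0.067], TCP at [0.176, 0.521, 0.205] pointing down, gripper open.
Joint ranges: [-3.03, 3.03], [-0.79, 2.21], [0.23, 2.52], [-1.04, 4.18], [0, 3.07], [-2.55, 2.55]. Speed limits (rad/s): [2.22, 2.22, 2.57, 3.14, 3.14, 3.14].

## Interface

Orientations are given as [roll, pitch, yaw] about the fixed x, y, z axes, in that order (R = Rz(yaw) Ry(pitch) Rx(roll)).
In Python, from station import ctrl gives the robot as it stands.
- The arm moves only by the shell command python3 -m pendant 'ROWS' [OPENING] [FORCE]. ROWS is JSON, a list of rows, each a list of 2 entries, a list of its own where there are three numbers: the shift along the world's x, y, z in cm, then the turn about the world's z in rad. A call has 1 to 20 rows; each row shifts and turns the commanded pose from where the row before left it; what a row does not reach is not made up. A row lasts 1/12 s, in which the tool goes at most 41.7 mm and 7.16 degrees, less where a joint would pass 70% of its speed; a pose out of reach is approached as far as the arm can. A call is refused whole if a number of a shift passes 4.17 or a number of a turn 0.125, either way. A call with a gripper value outside its range is refused whole. OPENING is the opening, from 0 (shut) to 1 (fully open), set as the call begins (- or left out, the last holds). The fingers move at their own pace and stop on an object; FORCE is the grip in N (left out, the last holds). Time passes only in rows, so rows that do not move let the fingers close. It gives the time, the measured TCP pose, the force, the opening and the grip force at its end, in the units of the state.
- ctrl.get_obs(): the state, without advancing time (a new reading comes with each control period).
- ctrl.camera(name): name is "side" or "top" or "wrist"; returns a dict with "color" (420x560x3 uint8, red, green, blue), "intrinsics" (3x3 intrinsics, pixels), "camera_from_world" (4x4, takes a point from world to camera coordinates). Camera axes: x right, y down, z forward; pixel columns grow to the right and rows downward; lengths in m; the calibration is good to about 2 mm. The wrist camera is an equidistant fisheye: a pixel r from the principal point sees the ray r / f radians off the axis. A picture is of the moment at which its call begins. There is no depth.
- ctrl.hand_in(): hands the job in; it is judged then, once.
The state is a dict: "time_s": time; "qpos": joint angles; "joint_vel": joint speeds; "tau": joint torques, N m; "ee_pos": TCP position; "eef_rot": TCP orientation; "force": force on the tool from outside, world axes, zero at the start; "moment": the same for the moment, N m; "grip_width": finger opening in m; "grip_force": force on a finger pad.
Only numpy, scipy, OpenCV 4.12 (cv2) and the standard library are available. Lean on these libraries where they do the work, as an engineer would, in place of code of your own. Each camera call takes 0.05 s, during which the arm holds its last target. There are 200 camera calls.

## Working session

There is one attempt and no reset: what is moved stays moved. The work goes in short steps, Python scripts to look and compute and a shell command to move; the robot and the scene stay as the last step left them, time stands still between calls to the robot, and variables do not carry over. Pictures are saved under pics/ and viewed, at most 10 in all, crops included, and the job is handed in when it is done.

```bash
mkdir -p pics; cat > h.py <<'E'
import numpy as np, cv2
from station import ctrl
def snap(n,f):
    c=ctrl.camera(n); cv2.imwrite('pics/'+f,c['color'][:,:,::-1]); np.savez('pics/'+f+'.npz',K=c['intrinsics'],T=c['camera_from_world'])
def ray(f,u,v,z,wrist=False):
    d=np.load('pics/'+f+'.npz');K,T=d['K'],d['T']
    p=np.linalg.inv(K)@[u,v,1]
    if wrist:
        r=np.hypot(p[0],p[1]); p=np.array([p[0]/r*np.sin(r),p[1]/r*np.sin(r),np.cos(r)])
    R=T[:3,:3];o=-R.T@T[:3,3];w=R.T@p
    return o+w*(z-o[2])/w[2]
def proj(f,P):
    d=np.load('pics/'+f+'.npz');p=d['T'][:3,:3]@P+d['T'][:3,3];q=d['K']@p;return q[:2]/q[2]
E
python3 - <<'E'
from h import *
snap('top','t1.png');snap('side','s1.png')
for f in('t1.png','s1.png'):
    d=np.load('pics/'+f+'.npz');print(d['K'],d['T'])
print(ctrl.get_obs())
E
```

```text
[[396.68128969   0.         273.0841461 ]
 [  0.         396.68128969 205.26832609]
 [  0.           0.           1.        ]] [[ 7.32791638e-03 -9.99973116e-01  2.64310179e-04  2.15566036e-04]
 [-9.84190594e-01 -7.25903486e-03 -1.76963785e-01  5.69211657e-01]
 [ 1.76960946e-01  1.03664423e-03 -9.84217328e-01  9.19397360e-01]
 [ 0.00000000e+00  0.00000000e+00  0.00000000e+00  1.00000000e+00]]
[[448.67491575   0.         270.74437313]
 [  0.         448.67491575 207.23007535]
 [  0.           0.           1.        ]] [[ 0.90723486 -0.42021857  0.0184735  -0.48595457]
 [-0.27895063 -0.63395313 -0.72131129  0.24814291]
 [ 0.31481973  0.64924555 -0.69236461  1.03935488]
 [ 0.          0.          0.          1.        ]]
{'time_s': 0.1, 'qpos': array([ 1.17842148e+00,  3.00394019e-01,  1.52148848e+00,  2.48857508e-05,
        1.32066861e+00, -6.66086228e-02]), 'joint_vel': array([ 0.00025639, -0.0003474 , -0.00311296,  0.00130655,  0.00062296,
        0.00175101]), 'tau': array([-5.05024018e-04, -5.32645833e+01, -3.53282225e+01,  7.08885561e-02,
        2.35523534e-02, -9.07132085e-05]), 'ee_pos': array([0.17593818, 0.52087458, 0.20496778]), 'eef_rot': array([-3.14063793e+00, -8.78459257e-05,  2.81582021e+00]), 'force': array([ 0.2956552 , -0.32047115, -0.35333805]), 'moment': array([ 0.01254823, -0.01259231, -0.03935318]), 'grip_force': 0.0, 'grip_width': 0.09379396276217107}
```

View pics/t1.png

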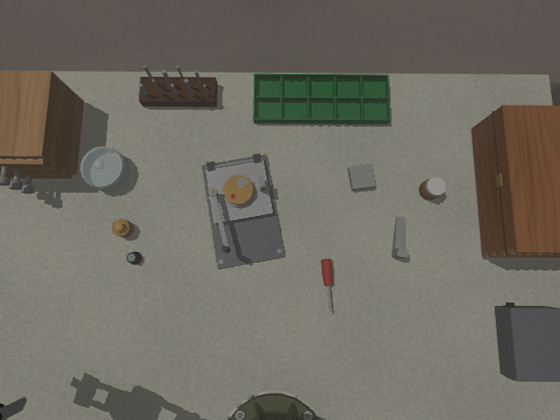

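View pics/s1.png

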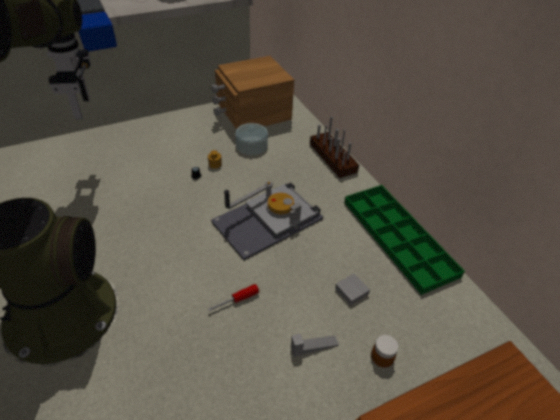

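The top view shows the stand (slab corners near (218,267), (284,254), front; rear at about (207,160)). The latch post is at (213,192) with its pin at (226,249), pointing to the front. The wedge lies at (400,238) with its grip at (401,254). I'll enlarge these two areas.

```bash
python3 - <<'E'
from h import *
im=cv2.imread('pics/t1.png')
a=cv2.resize(im[145:275,195:295],None,fx=4.4,fy=4.4,interpolation=cv2.INTER_CUBIC)
b=cv2.resize(im[205:270,380:420],None,fx=8,fy=8,interpolation=cv2.INTER_CUBIC)
o=np.zeros((572,440+320,3),np.uint8);o[:a.shape[0],:440]=a;o[:520,440:]=b
cv2.imwrite('pics/c1.png',cv2.convertScaleAbs(o,alpha=1.4))
E
```

```text
(no output)
```

View pics/c1.png

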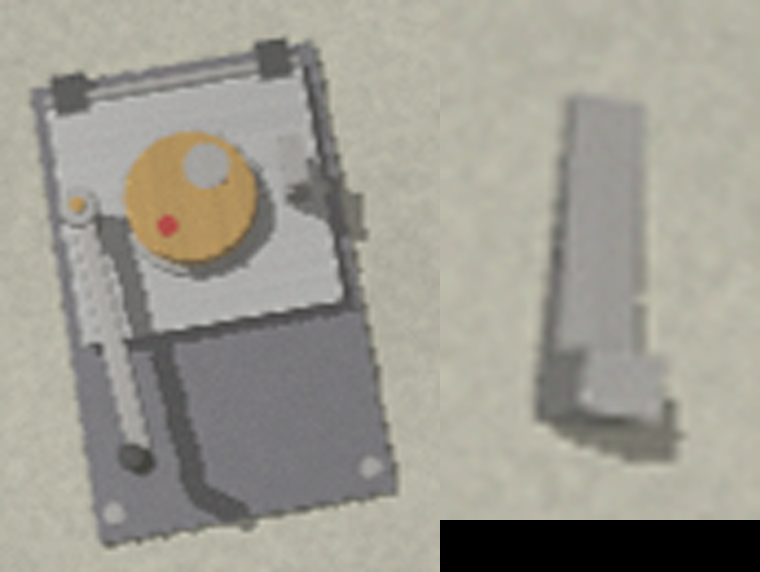

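The enlargement shows slab corners at crop (105,545), (398,492), (35,90) and (312,42), the pin top at (136,458) and the pivot at (78,203). The wedge tip runs (570,95)–(643,100), and the grip top centre is about (622,383).

```bash
python3 - <<'E'
from h import *
from scipy.optimize import least_squares
A=lambda x,y,z:ray('t1.png',195+x/4.4-.5+.11,145+y/4.4-.4,z)
B=lambda x,y,z:ray('t1.png',380+(x-440)/8-.45,205+y/8-.45,z)
cs=np.array([A(105,545,.01),A(398,492,.01),A(35,90,.01),A(312,42,.01)])[:,:2]
m=np.array([[-.18,.085],[-.18,-.085],[.09,.085],[.09,-.085]])
def R(t):return np.array([[np.cos(t),-np.sin(t)],[np.sin(t),np.cos(t)]])
s=least_squares(lambda p:((R(p[2])@m.T).T+p[:2]-cs).ravel(),[.6,.05,.1]).x
print('base',s,((R(s[2])@m.T).T+s[:2]-cs).round(4).tolist())
b=lambda x,y:(R(s[2])@[x,y]+s[:2]).round(4)
print('pivot',A(78,203,.074),b(0,.06)); pin=A(136,458,.126);print('pin',pin, 'dist',np.linalg.norm(pin[:2]-b(0,.06)),'closed',b(0,-.085))
d=R(s[2]).T@(pin[:2]-b(0,.06));print('latch ang',np.arctan2(-d[0],-d[1]))
print('edge0',b(-.07,0),'apron',b(-.18,0))
t=[B(570,95,.004),B(643,100,.004)];g=B(622,383,.05);print('tip',t,'grip',g,'len',np.mean(t,0)-g, np.linalg.norm((np.mean(t,0)-g)[:2]),np.linalg.norm(t[0]-t[1]))
print([B(x,y,.05)[:2] for x,y in[(580,352),(665,352),(580,415),(662,418)]])
dd=np.mean(t,0)-g;print('yaw',np.arctan2(dd[1],dd[0]))
import sys
o=ctrl.get_obs();print(o['ee_pos'])
E
```

```text
base [0.60841936 0.08986988 0.18792129] [[-0.0006, 0.0011], [0.0002, -0.0009], [-0.0003, 0.0018], [0.0007, -0.002]]
pivot [0.59940424 0.15054004 0.074     ] [0.5972 0.1488]
pin [0.45741708 0.10869585 0.126     ] dist 0.1454221673363864 closed [0.6243 0.0064]
latch ang 1.4793192557035808
edge0 [0.5397 0.0768] apron [0.4316 0.0562]
tip [array([ 0.55097704, -0.30902121,  0.004     ]), array([ 0.54953555, -0.33223377,  0.004     ])] grip [ 0.45678948 -0.30611628  0.05      ] len [ 0.09346682 -0.01451121 -0.046     ] 0.09458658125695293 0.02325727566405255
[array([ 0.46595491, -0.29397722]), array([ 0.46614231, -0.31948691]), array([ 0.44717393, -0.29307649]), array([ 0.44646287, -0.31755316])]
yaw -0.1540255245145005
[0.17593818 0.52087458 0.20496778]
```

```bash
python3 -m pendant '[[[1.4,-2.06,0],-0.125],[[1.4,-2.06,0],-0.125],[[1.4,-2.06,0],-0.125],[[1.4,-2.06,0],-0.125],[[1.4,-2.06,0],-0.125],[[1.4,-2.06,0],-0.125],[[1.4,-2.06,0],-0.125],[[1.4,-2.06,0],-0.125],[[1.4,-2.06,0],-0.125],[[1.4,-2.06,0],-0.125],[[1.4,-2.06,0],-0.125],[[1.4,-2.06,0],-0.125],[[1.4,-2.06,0],-0.125],[[1.4,-2.06,0],-0.125],[[1.4,-2.06,0],-0.125],[[1.4,-2.06,0],-0.125],[[1.4,-2.06,0],-0.125],[[1.4,-2.06,0],-0.125],[[1.4,-2.06,0],-0.125],[[1.4,-2.06,0],-0.125]]' 1 10; python3 -m pendant '[[[0,0,0],0],[[0,0,0],0]]'
python3 - <<'E'
from h import *
snap('wrist','w1.png');print(np.load('pics/w1.png.npz')['K'])
E
```

```text
time_s: 1.77
ee_pos: [0.4564, 0.1079, 0.2053]
eef_rot: [-3.142, 0.0, 0.31]
force: [-0.3, 0.4, -0.5]
grip_width: 0.0941
grip_force: 0.0
time_s: 1.93
ee_pos: [0.4561, 0.1084, 0.205]
eef_rot: [-3.141, 0.001, 0.315]
force: [-0.4, 1.0, -0.7]
grip_width: 0.094
grip_force: 0.0
[[325.1922621    0.         278.54799951]
 [  0.         325.1922621  207.89971537]
 [  0.           0.           1.        ]]
```

View pics/w1.png

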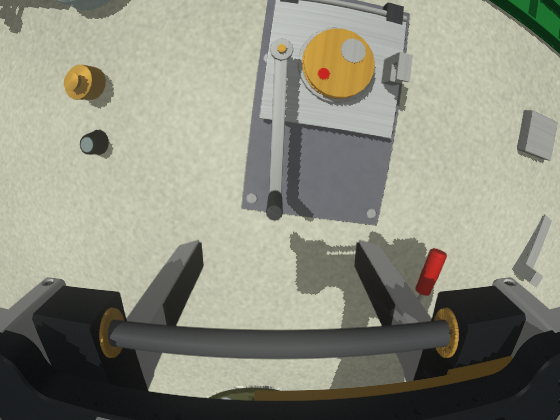

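The wrist view shows the pin at about (275,205) between the fingers' line, and the whole stand ahead. I'll check the position numerically.

```bash
python3 - <<'E'
from h import *
T=np.load('pics/w1.png.npz')['T'];print('cam',-T[:3,:3].T@T[:3,3])
for v in(195,212):print(ray('w1.png',275,v,.126,1),ray('w1.png',275,v,.071,1))
print('pivot',ray('w1.png',282,48,.074,1))
cs=[ray('w1.png',u,v,.01,1)[:2].round(4).tolist() for u,v in((242,208),(378,223),(272,0),(409,14))];print(cs)
print('edge',ray('w1.png',262,119,.028,1),ray('w1.png',392,138,.028,1))
E
```

```text
cam [0.53309838 0.13371664 0.38437737]
[0.47097337 0.11660648 0.126     ] [0.45774901 0.11296429 0.071     ]
[0.45712425 0.11214861 0.126     ] [0.44095187 0.10755749 0.071     ]
pivot [0.59634726 0.15092617 0.074     ]
[[0.4155, 0.1418], [0.4491, -0.025], [0.663, 0.1839], [0.7092, 0.0258]]
edge [0.52407482 0.14968205 0.028     ] [0.55259389 0.00474855 0.028     ]
```

```bash
python3 -m pendant '[[[0.1,0.1,-2.9],-0.03],[[0.1,0.1,-2.9],0],[[0,0,-2.9],0],[[0,0,-2.0],0],[[0,0,-1.0],0],[[0,0,0],0]]' 1 && python3 -m pendant '[[[0,0,0],0],[[0,0,0],0],[[0,0,0],0],[[0,0,0],0],[[0,0,0],0],[[0,0,0],0],[[0,0,0],0],[[0,0,0],0],[[0,0,0],0],[[0,0,0],0]]' 0 8
python3 - <<'E'
import numpy as np
# arc steps from commanded pose about the pivot
p=np.array([.597,.1495]);q=np.array([.458,.110]);yb=.19
s=q-p;r=np.hypot(*s);a0=np.arctan2(s[1],s[0]);a1=yb-np.pi/2
print(r,a0+2*np.pi if a0<0 else a0,a1)
a0=a0 if a0<a1 else a0-2*np.pi
t=np.linspace(a0,a1,19);P=p+.145*np.c_[np.cos(t),np.sin(t)]
print(np.diff(P,axis=0).round(4)*100,t[1]-t[0])
E
```

```text
time_s: 2.48
ee_pos: [0.4568, 0.1116, 0.0869]
eef_rot: [-3.141, 0.003, 0.288]
force: [1.1, 0.1, 0.8]
grip_width: 0.0943
grip_force: 0.0
time_s: 3.32
ee_pos: [0.458, 0.111, 0.0884]
eef_rot: [-3.142, 0.0, 0.286]
force: [0.4, -0.4, -0.1]
grip_width: 0.0307
grip_force: 0.0
0.1445034601661842 3.4184664580478805 -1.3807963267948966
[[ 0.37 -1.14]
 [ 0.47 -1.1 ]
 [ 0.55 -1.06]
 [ 0.64 -1.01]
 [ 0.72 -0.95]
 [ 0.8  -0.89]
 [ 0.87 -0.82]
 [ 0.93 -0.75]
 [ 0.99 -0.67]
 [ 1.04 -0.58]
 [ 1.09 -0.5 ]
 [ 1.12 -0.41]
 [ 1.15 -0.31]
 [ 1.18 -0.22]
 [ 1.19 -0.12]
 [ 1.19 -0.02]
 [ 1.19  0.08]
 [ 1.18  0.18]] 0.08244014012982293
```

Fingers still closing; wait, then swing along the arc.

```bash
python3 -m pendant '[[[0,0,0],0],[[0,0,0],0],[[0,0,0],0],[[0,0,0],0],[[0,0,0],0],[[0,0,0],0]]'
```

```text
time_s: 3.82
ee_pos: [0.458, 0.111, 0.0884]
eef_rot: [-3.142, 0.0, 0.286]
force: [0.4, 0.0, -0.3]
grip_width: 0.0138
grip_force: 8.0
```

```bash
python3 -m pendant '[[[0.37,-1.14,0],0.082],[[0.47,-1.1,0],0.082],[[0.55,-1.06,0],0.082],[[0.64,-1.01,0],0.082],[[0.72,-0.95,0],0.082],[[0.8,-0.89,0],0.082],[[0.87,-0.82,0],0.082],[[0.93,-0.75,0],0.082],[[0.99,-0.67,0],0.082]]'; python3 -m pendant '[[[1.04,-0.58,0],0.082],[[1.09,-0.5,0],0.082],[[1.12,-0.41,0],0.082],[[1.15,-0.31,0],0.082],[[1.18,-0.22,0],0.082],[[1.19,-0.12,0],0.082],[[1.19,-0.02,0],0.082],[[0.6,0.04,0],0.041],[[0.4,0.03,0],0.03],[[0,0,0],0]]'
```

```text
time_s: 4.57
ee_pos: [0.5223, 0.0274, 0.0885]
eef_rot: [3.141, -0.002, 1.028]
force: [4.1, 9.4, -2.6]
grip_width: 0.0135
grip_force: 8.0
time_s: 5.4
ee_pos: [0.6116, 0.0073, 0.0884]
eef_rot: [3.141, -0.001, 1.671]
force: [-1.1, 6.4, 2.6]
grip_width: 0.0138
grip_force: 8.0
```

```bash
python3 -m pendant '[[[0.4,0.1,0],0.03],[[0.4,0.08,0],0.03],[[0,0,0],0.0]]'; python3 -m pendant '[[[0.3,0.06,0],0.03],[[0.2,0.04,0],0],[[0,0,0],0]]'; python3 -m pendant '[[[0.2,0.03,0],0],[[0,0,0],0]]';  python3 -m pendant '[[[0.2,0.03,0],0],[[0,0,0],0]]'
```

```text
time_s: 5.65
ee_pos: [0.6195, 0.0084, 0.0884]
eef_rot: [3.141, -0.0, 1.73]
force: [-0.4, 2.4, 2.6]
grip_width: 0.0139
grip_force: 8.0
time_s: 5.9
ee_pos: [0.6234, 0.0091, 0.0884]
eef_rot: [-3.139, -0.0, 1.757]
force: [-5.3, 1.2, 3.9]
grip_width: 0.0138
grip_force: 8.0
time_s: 6.07
ee_pos: [0.6243, 0.0092, 0.0882]
eef_rot: [-3.137, -0.001, 1.757]
force: [-17.2, -0.2, 9.3]
grip_width: 0.0151
grip_force: 8.0
time_s: 6.23
ee_pos: [0.6263, 0.0096, 0.0883]
eef_rot: [-3.137, -0.001, 1.757]
force: [-16.0, 0.1, 9.0]
grip_width: 0.0188
grip_force: 8.0
```

```bash
python3 -m pendant '[[[0,0,0],0],[[0,0,0],0],[[0,0,0],0],[[0,0,0],0],[[0,0,0],0],[[0,0,0],0]]' 0.6; python3 -m pendant '[[[0,0,3],0],[[0,0,4],0],[[0,0,4],0],[[0,0,0],0]]' 0.7
python3 - <<'E'
from h import *
snap('wrist','w2.png');snap('top','t2.png')
a=cv2.imread('pics/w2.png');b=cv2.imread('pics/t2.png')
cv2.imwrite('pics/c2.png',np.hstack([cv2.resize(a[0:420,120:460],None,fx=1.2,fy=1.2),cv2.resize(b[145:271,195:295],None,fx=4,fy=4)]))
E
```

```text
time_s: 6.73
ee_pos: [0.6281, 0.0096, 0.0884]
eef_rot: [3.142, 0.0, 1.759]
force: [-0.0, -0.4, 0.3]
grip_width: 0.0545
grip_force: 0.0
time_s: 7.07
ee_pos: [0.6305, 0.0096, 0.2071]
eef_rot: [3.13, 0.003, 1.759]
force: [1.1, 0.1, 1.2]
grip_width: 0.0656
grip_force: 0.0
```

View pics/c2.png

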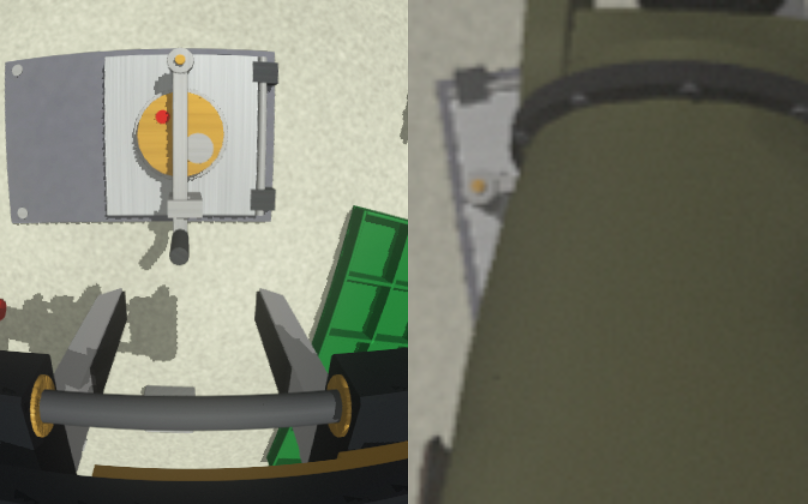

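The latch bar lies across the movement in the fork: pivot (180,60), catch (183,208), pin (180,245) in the left panel. Now to the wedge.

```bash
python3 -m pendant '[[[-1.15,-2.11,0],-0.124],[[-1.15,-2.11,0],-0.124],[[-1.15,-2.11,0],-0.124],[[-1.15,-2.11,0],-0.124],[[-1.15,-2.11,0],-0.124],[[-1.15,-2.11,0],-0.124],[[-1.15,-2.11,0],-0.124],[[-1.15,-2.11,0],-0.124],[[-1.15,-2.11,0],-0.124],[[-1.15,-2.11,0],-0.124],[[-1.15,-2.11,0],-0.124],[[-1.15,-2.11,0],-0.124],[[-1.15,-2.11,0],-0.124],[[-1.15,-2.11,0],-0.124],[[-1.15,-2.11,0],-0.124],[[0,0,0],0],[[0,0,0],0]]' 0.7
python3 - <<'E'
from h import *
snap('wrist','w3.png')
a=cv2.imread('pics/w3.png')
cv2.imwrite('pics/c3.png',cv2.resize(a[20:260,150:450],None,fx=2.5,fy=2.5,interpolation=cv2.INTER_CUBIC))
E
```

```text
time_s: 8.58
ee_pos: [0.4548, -0.3072, 0.197]
eef_rot: [-3.14, 0.002, -0.102]
force: [0.5, 0.8, 0.2]
grip_width: 0.0661
grip_force: 0.0
```

View pics/c3.png

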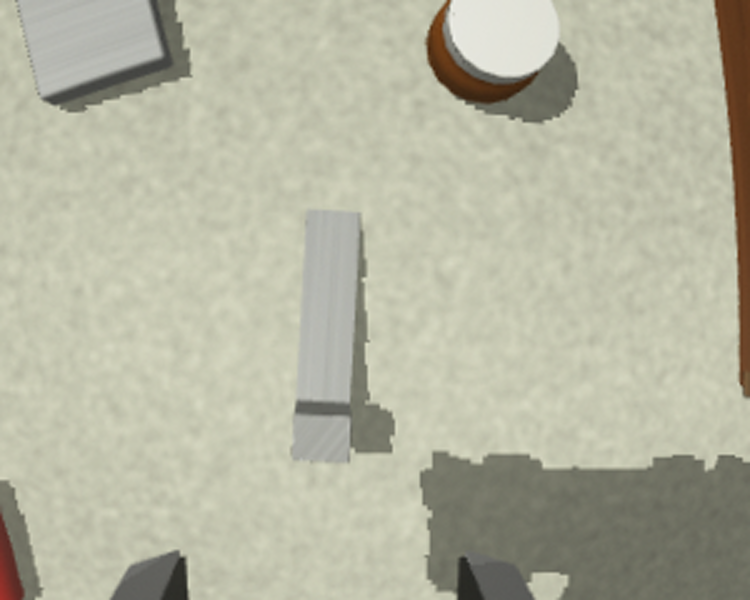

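The wedge's tip runs (307,210)–(360,212), and the grip top corners are (296,415), (350,417), (291,460) and (348,462).

```bash
python3 - <<'E'
from h import *
W=lambda x,y,z:ray('w3.png',150+(x+.5)/2.5-.5,20+(y+.5)/2.5-.5,z,1)
t=[W(307,210,.004),W(360,212,.004)];g=np.array([W(296,415,.05),W(350,417,.05),W(291,460,.05),W(348,462,.05)])
print(np.array(t),g,g.mean(0));d=np.mean(t,0)-g.mean(0);print(np.hypot(d[0],d[1]),np.arctan2(d[1],d[0]),np.linalg.norm(t[0]-t[1]))
e=t[0]-t[1];print(np.arctan2(-e[0],e[1]))
E
```

```text
[[ 0.54938486 -0.30972984  0.004     ]
 [ 0.54610441 -0.33340422  0.004     ]] [[ 0.46517326 -0.29722597  0.05      ]
 [ 0.46208014 -0.31921284  0.05      ]
 [ 0.44630697 -0.29303567  0.05      ]
 [ 0.44303027 -0.31658976  0.05      ]] [ 0.45414766 -0.30651606  0.05      ]
0.09479939694705747 -0.15944122121451146 0.023900580352955073
-0.13768890555506225
```

```bash
python3 -m pendant '[[[0,0.03,-4],-0.05],[[0,0.03,-4],0],[[0,0,-4],0],[[0,0,-3.5],0],[[0,0,-1.8],0],[[0,0,-0.9],0],[[0,0,0],0]]' 0.7; python3 -m pendant '[[[0,0,0],0],[[0,0,0],0],[[0,0,0],0],[[0,0,0],0],[[0,0,0],0],[[0,0,0],0],[[0,0,0],0],[[0,0,0],0],[[0,0,0],0],[[0,0,0],0]]' 0 50
```

```text
time_s: 9.22
ee_pos: [0.4551, -0.3048, 0.0146]
eef_rot: [-3.14, 0.003, -0.149]
force: [0.4, 0.4, 0.4]
grip_width: 0.0657
grip_force: 0.0
time_s: 10.05
ee_pos: [0.4556, -0.3064, 0.0167]
eef_rot: [3.141, -0.0, -0.151]
force: [-2.1, -0.4, 6.5]
grip_width: 0.0239
grip_force: 50.0
```

```bash
python3 -m pendant '[[[0,0,1.5],0],[[0,0,2],0],[[0,0,2],0],[[-0.15,2.6,0],0.026],[[-0.15,2.8,0],0.026],[[-0.15,2.8,0],0.026],[[-0.15,2.8,0],0.026],[[-0.15,2.8,0],0.026],[[-0.15,2.8,0],0.026],[[-0.15,2.8,0],0.026],[[-0.15,2.8,0],0.026],[[-0.15,2.8,0],0.026],[[-0.15,2.8,0],0.026],[[-0.1,2.8,0],0.026],[[-0.1,2.8,0],0.026],[[-0.1,2.8,0],0.026],[[0,0,0],0],[[0,0,0],0],[[0,0,0],0]]'
python3 - <<'E'
from h import *
snap('wrist','w4.png')
a=cv2.imread('pics/w4.png')
cv2.imwrite('pics/c4.png',cv2.resize(a[0:240,130:450],None,fx=2.5,fy=2.5,interpolation=cv2.INTER_CUBIC))
E
```

```text
time_s: 11.63
ee_pos: [0.4373, 0.0555, 0.0712]
eef_rot: [-3.142, 0.001, 0.187]
force: [0.5, -0.3, -2.8]
grip_width: 0.0237
grip_force: 50.0
```

View pics/c4.png

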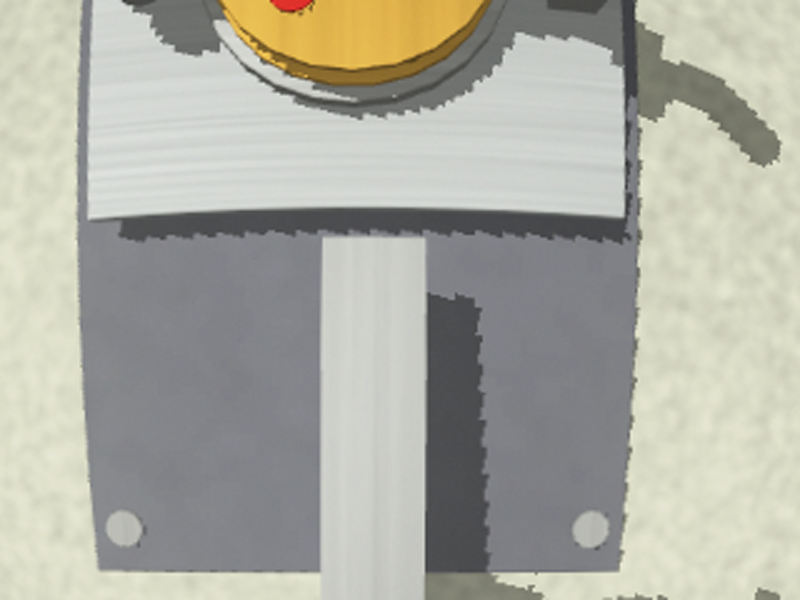

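The wedge tip (322–425, 237) sits just before the plate edge (88,218)–(623,217), and it is square to it.

```bash
python3 - <<'E'
from h import *
W=lambda x,y,z:ray('w4.png',130+(x+.5)/2.5-.5,0+(y+.5)/2.5-.5,z,1)
t=np.array([W(322,237,.059),W(425,237,.059)]);e=np.array([W(88,218,.028),W(623,217,.028)])
print(t,np.linalg.norm(t[0]-t[1]),e,np.linalg.norm(e[0]-e[1]))
d=e[0]-e[1];y=np.arctan2(-d[0],d[1]);tm=t.mean(0)-e.mean(0);c,s=np.cos(y),np.sin(y)
print('yaw',y,'tip rel edge x,y',tm[0]*c+tm[1]*s,-tm[0]*s+tm[1]*c)
d=t[0]-t[1];print('wedge yaw',np.arctan2(-d[0],d[1]))
f=np.array([W(98,570,.01),W(619,570,.01)]);print(f,f.mean(0))
o=ctrl.get_obs();print(o['ee_pos'],o['eef_rot'])
E
```

```text
[[0.52701819 0.08447585 0.059     ]
 [0.53144907 0.06103469 0.059     ]] 0.02385624781037991 [[0.52490487 0.15307584 0.028     ]
 [0.55200129 0.0066685  0.028     ]] 0.14889366697898074
yaw 0.18300479022510735 tip rel edge x,y -0.010360667595861895 -0.005320257086075433
wedge yaw 0.18681716910874133
[[ 0.41476076  0.1426683   0.01      ]
 [ 0.44633741 -0.02403909  0.01      ]] [0.43054909 0.05931461 0.01      ]
[0.43743814 0.05515774 0.07122627] [3.14156896e+00 4.90854493e-04 1.85991762e-01]
```

```bash
python3 -m pendant '[[[-0.08,0.4,-1.5],0],[[0,0,-1.5],0],[[0,0,-1],0],[[0,0,-0.3],0],[[0,0,0],0]]'; for i in 1; do python3 -m pendant '[[[0,0,-0.1],0],[[0,0,0],0]]'; done;  python3 -m pendant '[[[0,0,-0.1],0],[[0,0,0],0]]'
```

```text
time_s: 12.1
ee_pos: [0.4365, 0.0592, 0.0279]
eef_rot: [-3.141, 0.001, 0.186]
force: [-0.5, -1.2, -3.2]
grip_width: 0.0238
grip_force: 50.0
time_s: 12.27
ee_pos: [0.4371, 0.0596, 0.0279]
eef_rot: [3.141, -0.001, 0.186]
force: [-0.2, 0.1, -2.5]
grip_width: 0.0239
grip_force: 50.0
time_s: 12.43
ee_pos: [0.4369, 0.0597, 0.0267]
eef_rot: [3.142, -0.001, 0.187]
force: [0.1, -0.4, -2.7]
grip_width: 0.0234
grip_force: 50.0
```

```bash
python3 -m pendant '[[[0,0,-0.1],0],[[0,0,0],0],[[0,0,0],0]]';  python3 -m pendant '[[[0,0,-0.05],0],[[0,0,0],0],[[0,0,0],0]]'
```

```text
time_s: 12.68
ee_pos: [0.437, 0.0598, 0.0267]
eef_rot: [3.141, -0.001, 0.187]
force: [-8.9, -1.2, 17.3]
grip_width: 0.0237
grip_force: 50.0
time_s: 12.93
ee_pos: [0.437, 0.0597, 0.0267]
eef_rot: [3.141, -0.001, 0.187]
force: [-12.2, -1.4, 28.0]
grip_width: 0.0238
grip_force: 50.0
```

```bash
python3 -m pendant '[[[0,0,0.06],0],[[0.3,0.056,0],0],[[0.5,0.092,0],0],[[0.5,0.092,0],0],[[0.5,0.092,0],0],[[0.5,0.092,0],0],[[0.3,0.056,0],0],[[0,0,0],0]]'; python3 -m pendant '[[[0.3,0.056,0],0],[[0.3,0.056,0],0],[[0.3,0.056,0],0],[[0,0,0],0]]';python3 -m pendant '[[[0.3,0.056,0],0],[[0.3,0.056,0],0],[[0.3,0.056,0],0],[[0,0,0],0]]'
```

```text
time_s: 13.6
ee_pos: [0.4634, 0.0647, 0.0267]
eef_rot: [3.141, -0.001, 0.187]
force: [-4.4, -0.3, 11.0]
grip_width: 0.0236
grip_force: 50.0
time_s: 13.93
ee_pos: [0.4723, 0.0663, 0.0267]
eef_rot: [3.141, -0.001, 0.187]
force: [-4.0, -0.3, 11.3]
grip_width: 0.0236
grip_force: 50.0
time_s: 14.27
ee_pos: [0.4801, 0.0678, 0.0267]
eef_rot: [3.142, 0.002, 0.187]
force: [-14.6, -3.3, 21.2]
grip_width: 0.0239
grip_force: 50.0
```

```bash
python3 -m pendant '[[[0.25,0.047,0],0],[[0.25,0.047,0],0],[[0.25,0.047,0],0],[[0,0,0],0]]' 0 60; python3 -m pendant '[[[0.25,0.047,0],0],[[0.25,0.047,0],0],[[0.25,0.047,0],0],[[0,0,0],0],[[0,0,0],0]]'
python3 - <<'E'
from h import *
snap('wrist','w5.png');snap('side','s5.png')
a=cv2.imread('pics/w5.png');b=cv2.imread('pics/s5.png')
cv2.imwrite('pics/c5.png',np.hstack([cv2.resize(a[0:240,150:430],None,fx=1.5,fy=1.5,interpolation=cv2.INTER_CUBIC),cv2.resize(b[165:265,205:325],None,fx=3.1,fy=3.6,interpolation=cv2.INTER_CUBIC)]))
cv2.imwrite('pics/w5big.png',cv2.resize(a[20:200,180:400],None,fx=3.3,fy=3.3,interpolation=cv2.INTER_CUBIC))
E
```

```text
time_s: 14.6
ee_pos: [0.4875, 0.0692, 0.0267]
eef_rot: [3.142, 0.002, 0.187]
force: [-15.9, -3.2, 20.5]
grip_width: 0.0237
grip_force: 60.0
time_s: 15.02
ee_pos: [0.495, 0.0706, 0.0267]
eef_rot: [3.142, 0.002, 0.187]
force: [-14.4, -1.7, 20.3]
grip_width: 0.0238
grip_force: 60.0
```

View pics/c5.png

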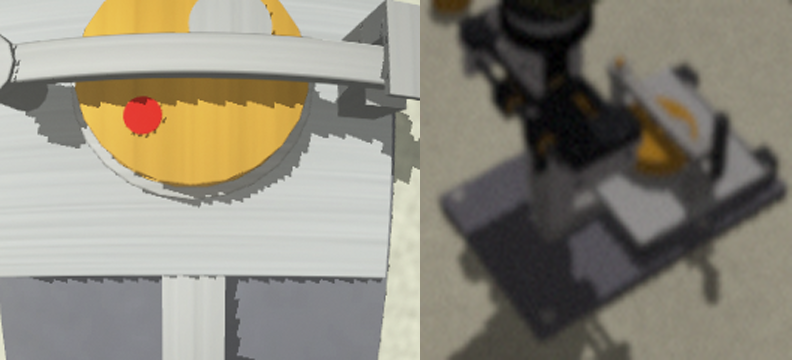

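View pics/w5big.png

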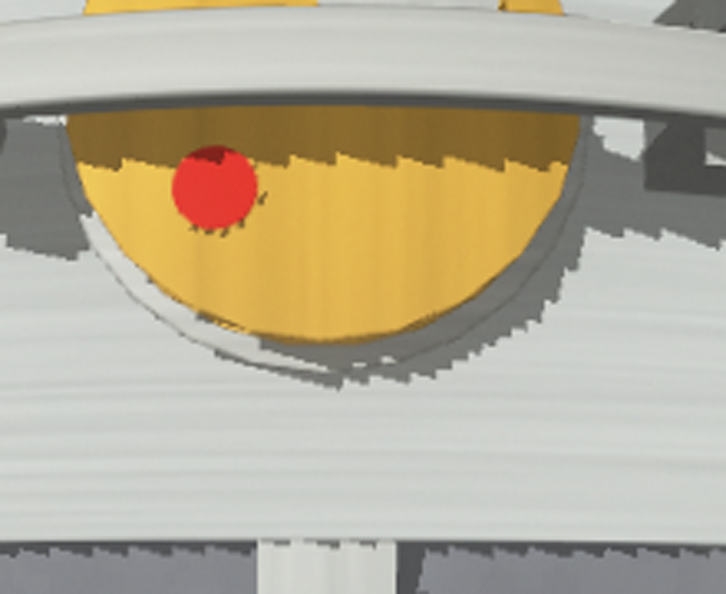

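The wedge is under the edge (wedge at columns 162–225, edge at row 275 of the left panel) and the bar is still in the catch. I'll check the lift numerically from the plate edge's apparent width.

```bash
python3 - <<'E'
from h import *
g=cv2.imread('pics/w5.png',0).astype(int)
for v in(176,180):
    print(v,[(u,g[v,u]) for u in range(125,160,2)],[(u,g[v,u]) for u in range(396,424,2)])
print([ (v,g[v,200],g[v,350]) for v in range(178,190)])
E
```

```text
176 [(125, np.int64(219)), (127, np.int64(218)), (129, np.int64(222)), (131, np.int64(220)), (133, np.int64(219)), (135, np.int64(217)), (137, np.int64(221)), (139, np.int64(221)), (141, np.int64(218)), (143, np.int64(219)), (145, np.int64(222)), (147, np.int64(168)), (149, np.int64(203)), (151, np.int64(203)), (153, np.int64(203)), (155, np.int64(202)), (157, np.int64(203)), (159, np.int64(201))] [(396, np.int64(206)), (398, np.int64(207)), (400, np.int64(206)), (402, np.int64(207)), (404, np.int64(206)), (406, np.int64(207)), (408, np.int64(128)), (410, np.int64(207)), (412, np.int64(207)), (414, np.int64(208)), (416, np.int64(212)), (418, np.int64(214)), (420, np.int64(216)), (422, np.int64(216))]
180 [(125, np.int64(215)), (127, np.int64(217)), (129, np.int64(221)), (131, np.int64(220)), (133, np.int64(217)), (135, np.int64(215)), (137, np.int64(215)), (139, np.int64(220)), (141, np.int64(222)), (143, np.int64(223)), (145, np.int64(224)), (147, np.int64(186)), (149, np.int64(207)), (151, np.int64(206)), (153, np.int64(206)), (155, np.int64(206)), (157, np.int64(206)), (159, np.int64(205))] [(396, np.int64(203)), (398, np.int64(203)), (400, np.int64(203)), (402, np.int64(204)), (404, np.int64(202)), (406, np.int64(200)), (408, np.int64(117)), (410, np.int64(205)), (412, np.int64(207)), (414, np.int64(209)), (416, np.int64(208)), (418, np.int64(211)), (420, np.int64(217)), (422, np.int64(221))]
[(178, np.int64(206), np.int64(207)), (179, np.int64(204), np.int64(205)), (180, np.int64(205), np.int64(205)), (181, np.int64(207), np.int64(208)), (182, np.int64(204), np.int64(208)), (183, np.int64(176), np.int64(191)), (184, np.int64(83), np.int64(101)), (185, np.int64(84), np.int64(82)), (186, np.int64(93), np.int64(82)), (187, np.int64(138), np.int64(81)), (188, np.int64(137), np.int64(96)), (189, np.int64(136), np.int64(132))]
```

```bash
python3 - <<'E'
from h import *
g=cv2.imread('pics/w5.png',0).astype(int)
print(g[180,144:152],g[180,404:412],g[176,144:152],g[176,404:412])
for z in(.028,.030,.032,.034):
    a,b=[ray('w5.png',u,182.5,z,1) for u in(147,407.5)];print(z,np.linalg.norm(a-b),(a+b)/2)
# same with reference w4 (at rest)
for z in(.026,.028,.030):
    W=lambda x,y:ray('w4.png',130+(x+.5)/2.5-.5,(y+.5)/2.5-.5,z,1)
    a,b=W(88,218),W(623,217);print('ref',z,np.linalg.norm(a-b),(a+b)/2)
E
```

```text
[224 224 224 186 184 207 206 206] [202 202 200 167 117 191 205 208] [220 222 223 168 200 203 202 203] [206 207 207 180 128 156 207 207]
0.028 0.1536439996760482 [0.53871017 0.08000251 0.028     ]
0.03 0.15191718645556376 [0.53911467 0.08006906 0.03      ]
0.032 0.1501903732350794 [0.53951917 0.0801356  0.032     ]
0.034 0.148463560014595 [0.53992367 0.08020214 0.034     ]
ref 0.026 0.15023194363144501 [0.5386475  0.07995431 0.026     ]
ref 0.028 0.14889366697898074 [0.53845308 0.07987217 0.028     ]
ref 0.03 0.14755539032651643 [0.53825866 0.07979004 0.03      ]
```

```bash
python3 - <<'E'
from station import ctrl
print(ctrl.hand_in())
E
```

```text
the job is handed in; nothing more can be done
None
```

The latch is home in its catch and the wedge is held under the plate, with the front edge up about 4 mm by wedge position (3.7–4.1 mm; a rougher camera check gave slightly more). The job is handed in, but no verdict came back.

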